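# Hold the spring jig open at the set mark

### The job

Open the spring clamping jig for me so I can drop the next bar in: pull the round black lock cap on the guide block fully up, leave it up, then take the upright grip plate and draw the slide out until its pointer is level with the brass mark on the scale rail. Keep it there: finish while still gripping the plate and holding the slide steady at the mark, because the spring shuts it as soon as you let go. Leave the other things lying on the bench where they are.

Things in the scene. Friction and masses are not known exactly. Their poses are not given: they have to be found in the camera images.
- jig: Green-based steel clamping jig fixed to the bench, base 330 x 120 x 12 mm (jig x = -185 to +145 mm). Origin on the bench surface, on the centre line. Its x axis runs along the slide to the fixed jaw; the slide is pulled along the jig's -x. Guide block at x = -31 to +6 mm, 56 mm wide, top 50 mm up, carries the lock cap and hides the spring. Place and yaw vary.
- slide (a joint): Travel (m) of the spring-return slide (moving jaw, drawbar, upright grip plate): 0 = shut, grows as it is pulled along the jig's -x, end stop 0.065. The spring pulls it shut with about 5 N at 0 and 11 N at 0.05; it never stays out by itself. With the lock cap down a pin blocks it after about 2 mm.
- grip (a point): Point in the slide's upright grip plate: bare aluminium, 14 mm thick along the pull, 44 mm wide, from 28 to 88 mm above the bench; the point is on its centre plane, 20 mm below its top edge. Shut, it is at jig x = -95 mm, 57 mm clear of the guide block (in that gap only the 14 mm wide drawbar, top 29 mm up). Pinch it from above, fingers closing along the pull.
- pointer (a point): Tip of the small brass pointer (3 mm wide) on the slide, beside the foot of the grip plate on the jig's +y side, 34 mm from the centre line, at the same jig x as grip, 30 mm above the bench.
- mark (a point): Tip of the brass blade (3 mm wide) of the set mark: a dark block 14 x 16 mm screwed fast on the aluminium scale rail on the jig's +y side, top 37 mm above the bench. Pointer and mark are level when they have the same jig x; the tips then face each other 1 mm apart. The mark is 28 to 52 mm of travel from the shut position and does not move.
- lock_cap (a joint): Height (m) of the lock cap: 0 = pushed down (locked), 0.018 = fully up (end stop). It moves straight up, held by about 5 N of friction, and stays where it is left; it may start up to 0.003 up. The pin clears the slide above 0.008.
- cap (a point): Centre of the lock cap: round, black, 30 mm diameter, 30 mm high, above the guide block at jig x = -12.5 mm, y = 0. Cap down: this point is 72 mm above the bench, its top 86 mm, its underside 56 mm (6 mm above the block's top).
- flat_bar: Bystander, leave it alone: flat dark steel bar 170 x 40 x 12 mm, the next workpiece. Loose on the bench, origin at its underside.
- wrench: Bystander, leave it alone: open-ended wrench 160 mm long. Loose on the bench, origin at its underside.
- collar: Bystander, leave it alone: steel shaft collar, 34 mm across, 16 mm high. Loose on the bench, origin at its underside.
- square_tube: Bystander, leave it alone: offcut of red-painted square tube, 90 mm long, 30 mm square. Loose on the bench, origin at its underside.
- hammer: Bystander, leave it alone: hammer 280 mm long. Loose on the bench, origin at its underside.
- battery: Bystander, leave it alone: tool battery pack 110 x 70 x 60 mm. Loose on the bench, origin at its underside.
- spray_can: Bystander, leave it alone: upright can, 60 mm across, 170 mm high. Loose on the bench, origin at its underside.

How it is judged (in metres and radians):
On the way, in this order (a step that is already met when the one before it is completed fails the run):
1. the lock cap is pulled up while the slide is still shut (value of joint lock_cap above 0.014 m and value of joint slide below 0.005 m), for 0.2 s.
2. the slide is drawn out to the mark and gripped there (x of pointer in the frame of mark between -0.004 and 0.004 m and velocity of joint slide between -0.01 and 0.01 m/s and contact force between the fingers and slide above 3 N), for 0.5 s.
At the end, for the whole second after the job is handed in: The slide's pointer is within 4 mm of the mark along the slide, the slide is still (under 10 mm/s), the fingers bear on the slide with more than 3 N, and the lock cap is still up (over 14 of its 18 mm) (all of step 2 and value of joint lock_cap above 0.014 m); the arm keeps its last pose, push and grip.
It fails at once if a loose thing on the bench is moved more than 25 mm (distance of any of flat_bar, wrench, collar, square_tube, hammer, battery, spray_can from where it was at the start of the episode above 0.025 m).
It also fails if it takes over 48 s, if anything falls off the work surface, if the arm or the gripper's body presses on something with over 40 N, if the wrist force passes 120 N, or if a joint passes its speed limit or range.

### The arm

A 6-joint arm with a two-finger parallel gripper is mounted at the origin on the work surface. World frame = base frame: x ahead of the robot, y to its left, z up, the work surface at z = 0. Lengths are in mm, angles in rad, forces in N, time in s.
With the tool pointing down it reaches from about 350 to 775 mm from the base axis. Payload 7.3 kg.
Tool frame: the origin (TCP) lies on the centre line of the jaws, within the pads' length; the fingertips stand 22 mm ahead of it and the grasp point (between the pads) lies 3 mm ahead of it; z points along the fingers, y is the direction in which the jaws open and shut (so a half turn about z gives the same grasp; the last joint's range is limited). The gripper opens to 92 mm and grips with 3 to 60 N. Pads are 19 mm wide; open, the fingers measure 130 mm over their backs; the gripper's body (75 mm by 190 mm) begins 47 mm behind the grasp point.
Start: joints at [-1.352, 0.342, 1.524, -0, 1.275, -0.146], TCP at [187.323, -490.462, 248.741] pointing down, gripper open.
Joint ranges: [-2.53, 2.53], [-0.77, 2.02], [0.04, 2.7], [-1, 4.14], [0.28, 2.66], [-3.11, 3.11]. Speed limits (rad/s): [2.57, 2.57, 3.14, 3.14, 3.14, 3.14].

### API

Orientations are given as [roll, pitch, yaw] about the fixed x, y, z axes, in that order (R = Rz(yaw) Ry(pitch) Rx(roll)).
In Python, from plant import get_obs, capture, bot, spot_in gives the robot as it stands.
- The arm moves only by the shell command python3 -m handwheel 'ROWS' [OPENING]. ROWS is JSON, a list of rows, each a list of 2 entries, a list of its own where there are three numbers: the shift along the world's x, y, z in mm, then the turn, a rotation vector about the world's x, y, z in rad. In form: [[[x, y, z], [wx, wy, wz]], ...]. A call has 1 to 12 rows; each row shifts and turns the commanded pose from where the row before left it; what a row does not reach is not made up. A row lasts 1/8 s, in which the tool goes at most 62.5 mm and 10.7 degrees, less where a joint would pass 70% of its speed; a pose out of reach is approached as far as the arm can. A call is refused whole if a number of a shift passes 62.5 or a number of a turn 0.188, either way. A call with a gripper value outside its range is refused whole. OPENING is the closure, from 0 (fully open) to 1 (shut), set as the call begins (- or left out, the last holds). The fingers move at their own pace and stop on an object; the grip force is fixed at half the most. Time passes only in rows, so rows that do not move let the fingers close. It gives the time, the measured TCP pose, the force and the opening at its end, in the units of the state.
- get_obs(): the state, without advancing time (a new reading comes with each control period).
- capture(name): name is "scene" or "top"; returns a dict with "img" (480x640x3 uint8, red, green, blue), "fx", "fy", "cx", "cy" (pixels), "cam_to_world" (4x4, takes a point from camera to world coordinates). Camera axes: x right, y up, looking along -z (the intrinsics and any distortion apply to the point x, -y, -z); pixel columns grow to the right and rows downward; lengths in mm; the calibration is good to about 2 mm. A picture is of the moment at which its call begins. There is no depth.
- bot.close_job(): hands the job in, once; it reports no verdict.
Trained networks look in the newest picture that a camera, given by its name, has taken for a name from the list of things; names that differ only in an ending like _2 or _b are one class to them, and where a whole thing is asked for, a point or a joint stands for the part that bears it (a point fixed in the world has none). Each returns a list of dicts, best first, with "score" (0 to 1); they miss things now and then, are a little off and sometimes report something else, mostly with a low value. They report only what shows in the picture. A call takes as long as a camera call.
- spot_in(thing, camera): "xyz" ([x, y, z] in mm, in the coordinates of the camera as it stood for that picture, good to about 4 mm: the middle of the surface that is visible of it).
The state is a dict: "time": time; "joint_positions": joint angles; "dq": joint speeds; "tau": joint torques, N m; "tool_pos": TCP position; "tcp_rot": TCP orientation; "contact_force": force on the tool from outside, world axes, zero at the start; "moment": the same for the moment, N m; "grip_width": finger opening in mm.
Only numpy, scipy, OpenCV 4.12 (cv2) and the standard library are available. Lean on these libraries where they do the work, as an engineer would, in place of code of your own. Each camera call takes 0.05 s, during which the arm holds its last target. There are 200 camera calls.

## Working session

There is one attempt and no reset: what is moved stays moved. The work goes in short steps, Python scripts to look and compute and a shell command to move; the robot and the scene stay as the last step left them, time stands still between calls to the robot, and variables do not carry over. Pictures are saved under pics/ and viewed, about 8 in all and at most 12, crops included, and the job is handed in when it is done.

```bash
ls; mkdir -p pics
cat > h.py <<'E'
import numpy as np, cv2
from plant import get_obs, capture, bot, spot_in
def ray(c,u,v):
    M=np.array(c["cam_to_world"]); d=M[:3,:3]@np.array([(u-c["cx"])/c["fx"],-(v-c["cy"])/c["fy"],-1]); return M[:3,3],d
def atz(c,u,v,z):
    o,d=ray(c,u,v); return o+d*(z-o[2])/d[2]
def proj(c,p):
    M=np.array(c["cam_to_world"]); q=M[:3,:3].T@(np.array(p)-M[:3,3]); return np.array([c["cx"]+c["fx"]*q[0]/-q[2],c["cy"]+c["fy"]*q[1]/q[2]])
def tri(c1,p1,c2,p2):
    A=[];b=[]
    for c,p in((c1,p1),(c2,p2)):
        o,d=ray(c,*p);d=d/np.linalg.norm(d);P=np.eye(3)-np.outer(d,d);A.append(P);b.append(P@o)
    return np.linalg.lstsq(np.vstack(A),np.hstack(b),rcond=None)[0]
def world(c,x):
    M=np.array(c["cam_to_world"]);return M[:3,:3]@np.array(x)+M[:3,3]
E
python3 - <<'E'
from h import *
print({k:np.round(v,3) for k,v in get_obs().items()})
for n in("scene","top"):
    c=capture(n);print(n,{k:(np.round(v,3).tolist()) for k,v in c.items() if k!="img"})
    cv2.imwrite(f"pics/{n}0.png",c["img"][:,:,::-1])
    for t in("jig","slide","grip","pointer","mark","cap","lock_cap"):
        for r in spot_in(t,n)[:2]: w=world(c,r["xyz"]);print(t,round(r["score"],2),w.round(1),proj(c,w).round(0))
E
```

```text
pics
{'time': np.float64(0.0), 'joint_positions': array([-1.352,  0.343,  1.525, -0.   ,  1.275, -0.146]), 'dq': array([ 0.   ,  0.001, -0.001, -0.   , -0.   , -0.001]), 'tau': array([  0.   , -43.124, -24.422,   0.072,   0.056,  -0.   ]), 'tool_pos': array([ 187.244, -490.083,  248.059]), 'tcp_rot': array([-3.14 , -0.   ,  0.365]), 'contact_force': array([-0.411,  0.832,  0.433]), 'moment': array([ 0.005, -0.001,  0.029]), 'grip_width': np.float64(91.632)}
scene {'fx': 482.048, 'fy': 482.048, 'cx': 327.319, 'cy': 241.352, 'cam_to_world': [[0.861, -0.297, 0.414, 1068.214], [0.509, 0.462, -0.727, -943.306], [0.025, 0.836, 0.549, 756.61], [0.0, 0.0, 0.0, 1.0]]}
jig 0.75 [618.1 -41.   16.5] [348. 268.]
slide 0.79 [547.9 -15.6  51.9] [330. 244.]
grip 0.65 [549.1 -16.   49.3] [330. 245.]
grip 0.3 [ 600.3 -173.6   14.7] [315. 294.]
pointer 0.71 [ 603.1 -173.7   11. ] [316. 295.]
pointer 0.7 [548.3 -10.7  54.9] [331. 242.]
cap 0.51 [610.4 -28.2  80.2] [349. 244.]
cap 0.36 [648.7 445.3 102. ] [430. 173.]
lock_cap 0.68 [605.1 -32.7  73.7] [346. 246.]
lock_cap 0.53 [549.3 -15.2  52.9] [330. 243.]
top {'fx': 542.375, 'fy': 542.375, 'cx': 329.987, 'cy': 240.697, 'cam_to_world': [[0.032, 0.979, -0.202, 299.29], [-0.999, 0.032, -0.005, -39.91], [0.001, 0.202, 0.979, 1343.945], [0.0, 0.0, 0.0, 1.0]]}
jig 0.88 [586.4 -17.7   9.8] [324. 236.]
jig 0.65 [669.6 -33.1  54. ] [331. 199.]
slide 0.94 [669.8 -30.   54.8] [330. 199.]
grip 0.88 [669.6 -33.3  55.6] [331. 199.]
grip 0.17 [594.8 -20.4  86.7] [325. 225.]
pointer 0.78 [666.7 -31.9  54.3] [331. 200.]
mark 0.42 [489.8  70.6  29.5] [287. 271.]
cap 0.45 [599.1 -22.1  85.6] [326. 224.]
lock_cap 0.46 [598.1 -21.4  85.6] [326. 224.]
lock_cap 0.37 [513.1 137.2  28.1] [260. 261.]
```

Run:
```python
import cv2
t=cv2.imread("pics/top0.png")[180:300,230:390];s=cv2.imread("pics/scene0.png")[190:350,240:440]
cv2.imwrite("pics/t1.png",cv2.resize(t,None,fx=5,fy=5,interpolation=2));cv2.imwrite("pics/s1.png",cv2.resize(s,None,fx=3.75,fy=3.75,interpolation=2))
```

```text
(no output)
```

View pics/t1.png

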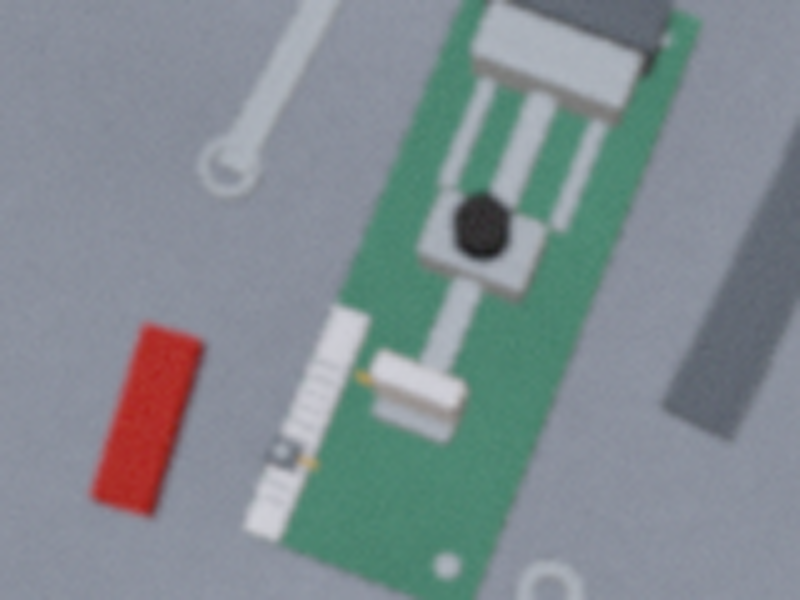

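View pics/s1.png

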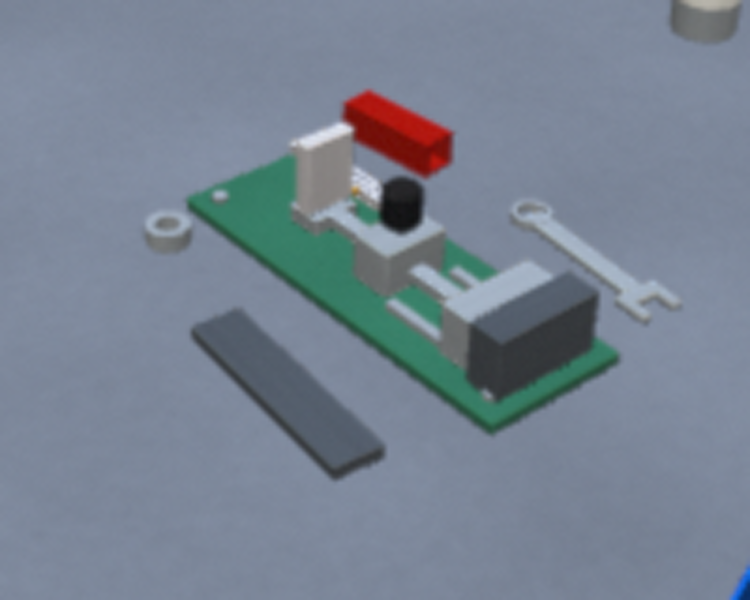

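View pics/scene0.png

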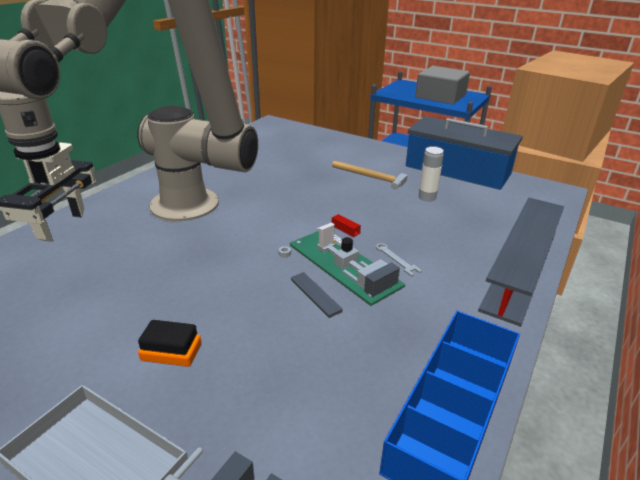

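The scene view shows the jig at image (290–405, 230–300), plate nearest the robot. In the top crop the cap top is at about (482,221), the plate top at (421,379), the pointer tip at (360,377) and the mark tip at (316,464). Next I fit the jig pose from both views.

```bash
cat > fit.py <<'E'
from h import *
from scipy.optimize import least_squares
ct=capture("top");cs=capture("scene")
T=lambda u,v:(230+u/5,180+v/5); S=lambda u,v:(240+u/3.75,190+v/3.75)
tp=[((-12.5,0,86),(482,221)),((-95,0,88),(421,379)),((6,28,50),(445,188)),((6,-28,50),(548,228)),((-31,-28,50),(522,288)),((-31,28,50),(420,248)),((145,-60,12),(703,18))]
sp=[((-12.5,0,86),(403,188)),((-95,0,88),(324,138)),((145,-60,12),(491,426)),((145,60,12),(619,353)),((-185,-60,12),(188,198))]
def W(q,p):
    c,s=np.cos(q[2]),np.sin(q[2]);return np.array([q[0]+c*p[0]-s*p[1],q[1]+s*p[0]+c*p[1],p[2]])
def res(q,tt=tp,ss=sp): return np.concatenate([proj(ct,W(q,p))-T(*u) for p,u in tt]+[proj(cs,W(q,p))-S(*u) for p,u in ss])
for a in((tp,sp),(tp,[]),([],sp)):
    r=least_squares(res,[600,-20,-.4],args=a,loss="soft_l1",x_scale=[10,10,.1]);q=r.x;print(q.round(3));
    if a[1] is sp and a[0] is tp:Q=q;print(res(q).reshape(-1,2).round(1).tolist())
print("tri cap",tri(ct,T(482,221),cs,S(403,188)).round(1),"plate",tri(ct,T(421,379),cs,S(324,138)).round(1))
print("model cap",W(Q,(-12.5,0,72)).round(1),"grip",W(Q,(-95,0,68)).round(1))
J=lambda w:np.array([[np.cos(Q[2]),np.sin(Q[2])],[-np.sin(Q[2]),np.cos(Q[2])]])@(w[:2]-Q[:2])
print("pointer",J(atz(ct,*T(358,377),30)).round(1),"mark tip",J(atz(ct,*T(317,464),30)).round(1),"mark blk",J(atz(ct,*T(284,453),37)).round(1))
E
python3 fit.py
```

```text
[ 6.11601e+02 -2.77240e+01 -3.40000e-01]
[[0.1, -0.7], [-0.6, -0.7], [-0.3, -1.6], [0.3, -1.5], [0.0, 0.3], [-0.9, 0.1], [0.2, -0.8], [-1.3, -0.2], [-0.9, -0.9], [-0.7, -0.0], [-0.3, -0.1], [-2.3, -0.1]]
[ 6.09825e+02 -2.81460e+01 -3.37000e-01]
[ 6.14248e+02 -2.68610e+01 -3.49000e-01]
tri cap [600.4 -22.2  84.5] plate [522.6   3.8  85.1]
model cap [599.8 -23.6  72. ] grip [522.    3.9  68. ]
pointer [-97.5  32.6] mark tip [-144.8   35.2] mark blk [-146.4   51.4]
```

```bash
python3 -m handwheel '[[[34,39,0],[0,0,0.174]],[[34,39,0],[0,0,0.174]],[[34,39,0],[0,0,0.174]],[[34,39,0],[0,0,0.174]],[[34,39,0],[0,0,0.17]],[[34,39,0],[0,0,0]],[[34,39,0],[0,0,0]],[[34,39,0],[0,0,0]],[[34,39,0],[0,0,0]],[[34,39,0],[0,0,0]],[[34,39,0],[0,0,0]],[[34,39,0],[0,0,0]]]' 0.35; python3 -m handwheel '[[[0,0,-40],[0,0,0]],[[0,0,-40],[0,0,0]],[[0,0,-28],[0,0,0]],[[0,0,0],[0,0,0]],[[0,0,0],[0,0,0]]]'
python3 - <<'E'
from h import *
o=get_obs();print(o["tool_pos"].round(1),o["tcp_rot"].round(3),o["grip_width"],o["contact_force"].round(1))
ims=[]
for n in("top","scene"):
    c=capture(n);u,v=proj(c,(560,-10,60));u,v=int(u),int(v)
    ims.append(cv2.resize(c["img"][v-60:v+60,u-50:u+50],None,fx=4,fy=4,interpolation=2)[:,:,::-1])
cv2.imwrite("pics/a.png",np.hstack(ims))
E
```

```text
time: 2.4
tool_pos: [596.3, -21.0, 248.8]
tcp_rot: [3.141, 0.0, 1.231]
contact_force: [0.8, -0.6, 0.2]
grip_width: 59.7
time: 3.02
tool_pos: [596.1, -22.6, 142.0]
tcp_rot: [3.14, -0.0, 1.231]
contact_force: [-0.1, 0.0, 0.6]
grip_width: 59.7
[596.1 -22.6 142. ] [ 3.14  -0.     1.231] 59.70815506657705 [-0.1  0.   0.6]
```

View pics/a.png

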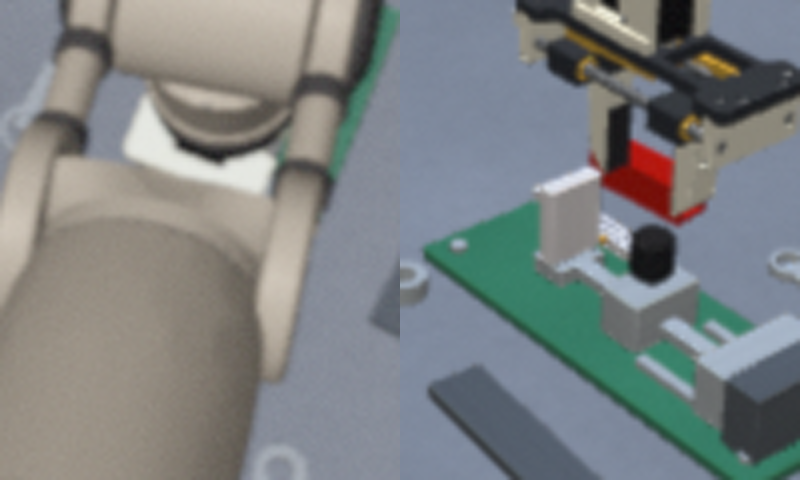

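The fingers stand above the cap, aligned with the slide. The top view is blocked by the arm here. I descend, close and lift.

```bash
python3 -m handwheel '[[[4,-1,-20],[0,0,0]],[[0,0,-20],[0,0,0]],[[0,0,-12],[0,0,0]],[[0,0,-9],[0,0,0]],[[0,0,0],[0,0,0]],[[0,0,0],[0,0,0]]]'; python3 -m handwheel '[[[0,0,0],[0,0,0]],[[0,0,0],[0,0,0]],[[0,0,0],[0,0,0]],[[0,0,0],[0,0,0]],[[0,0,0],[0,0,0]],[[0,0,0],[0,0,0]]]' 1
```

```text
time: 3.88
tool_pos: [599.7, -23.5, 80.4]
tcp_rot: [3.14, -0.0, 1.231]
contact_force: [0.8, -0.7, -0.4]
grip_width: 59.6
time: 4.62
tool_pos: [599.1, -23.4, 79.8]
tcp_rot: [-3.141, 0.0, 1.231]
contact_force: [-1.8, 1.0, 2.3]
grip_width: 29.2
```

```bash
python3 -m handwheel '[[[0,0,4],[0,0,0]],[[0,0,4],[0,0,0]],[[0,0,4],[0,0,0]],[[0,0,3],[0,0,0]],[[0,0,0],[0,0,0]]]'; python3 -m handwheel '[[[0,0,2],[0,0,0]],[[0,0,0],[0,0,0]]]';python3 -m handwheel '[[[0,0,2],[0,0,0]],[[0,0,0],[0,0,0]]]'
```

```text
time: 5.25
tool_pos: [599.1, -23.4, 95.1]
tcp_rot: [-3.141, 0.0, 1.231]
contact_force: [-3.6, 0.9, -0.4]
grip_width: 28.9
time: 5.5
tool_pos: [599.1, -23.4, 96.8]
tcp_rot: [-3.141, 0.0, 1.231]
contact_force: [-1.9, 1.0, -2.8]
grip_width: 29.1
time: 5.75
tool_pos: [599.1, -23.4, 97.9]
tcp_rot: [-3.141, 0.0, 1.231]
contact_force: [0.9, 2.3, -11.3]
grip_width: 29.3
```

```bash
python3 -m handwheel '[[[0,0,0],[0,0,0]],[[0,0,-1],[0,0,0]]]'; python3 -m handwheel '[[[0,0,0],[0,0,0]],[[0,0,0],[0,0,0]],[[0,0,0],[0,0,0]],[[0,0,0],[0,0,0]]]' 0.35; python3 -m handwheel '[[[0,0,15],[0,0,0]],[[0,0,25],[0,0,0]],[[0,0,20],[0,0,0]],[[-39,14,0],[0,0,0]],[[-39,14,0],[0,0,0]],[[0,0,0],[0,0,0]],[[0,0,0],[0,0,0]]]'
python3 - <<'E'
from h import *
c=capture("scene");u,v=proj(c,(560,-10,60));u,v=int(u),int(v)
cv2.imwrite("pics/b.png",cv2.resize(c["img"][v-50:v+50,u-50:u+60],None,fx=6,fy=6,interpolation=2)[:,:,::-1]);print(u,v)
E
```

```text
time: 6.0
tool_pos: [599.1, -23.4, 97.8]
tcp_rot: [-3.141, 0.0, 1.231]
contact_force: [-3.3, 2.1, -4.0]
grip_width: 29.2
time: 6.5
tool_pos: [599.7, -23.6, 98.3]
tcp_rot: [3.14, -0.0, 1.231]
contact_force: [0.0, 0.5, -0.0]
grip_width: 59.5
time: 7.38
tool_pos: [522.6, 4.3, 158.9]
tcp_rot: [3.139, -0.0, 1.231]
contact_force: [0.6, -0.4, 0.0]
grip_width: 59.8
334 241
```

View pics/b.png

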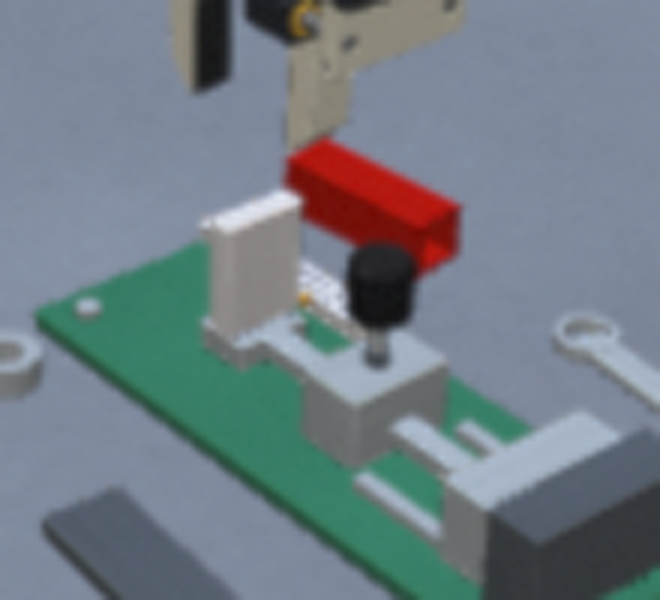

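The cap is up on its stem and the plate is still shut. I descend, grip the plate, and refine the mark travel from the first top picture.

```bash
python3 -m handwheel '[[[-1,0,-25],[0,0,0]],[[0,0,-25],[0,0,0]],[[0,0,-20],[0,0,0]],[[0,0,-14],[0,0,0]],[[0,0,0],[0,0,0]],[[0,0,0],[0,0,0]]]'; python3 -m handwheel '[[[0,0,0],[0,0,0]],[[0,0,0],[0,0,0]],[[0,0,0],[0,0,0]],[[0,0,0],[0,0,0]],[[0,0,0],[0,0,0]],[[0,0,0],[0,0,0]]]' 1
python3 - <<'E'
from h import *
c=capture("top");Q=[611.6,-27.7,-.34]
a=cv2.imread("pics/top0.png")[240:290,270:320].astype(float)
s=a[:,:,1:].min(2)-a[:,:,0]; s2=(a[:,:,2]-a[:,:,0]) # yellowness
w=np.where((a[:,:,2]-a[:,:,0]>12)&(a[:,:,1]-a[:,:,0]>0),s2,0)
n,l,st,ce=cv2.connectedComponentsWithStats((w>0).astype(np.uint8))
for i in range(1,n):
    ys,xs=np.where(l==i);ww=w[ys,xs];u,v=270+(xs*ww).sum()/ww.sum(),240+(ys*ww).sum()/ww.sum()
    p=atz(c,u,v,30)[:2]-Q[:2];cc,ss=np.cos(Q[2]),np.sin(Q[2]);print(len(xs),ww.sum(),round(u,2),round(v,2),"jig",(cc*p[0]+ss*p[1]).round(1),(-ss*p[0]+cc*p[1]).round(1))
E
```

```text
time: 8.18
tool_pos: [521.0, 4.3, 74.3]
tcp_rot: [3.14, -0.0, 1.231]
contact_force: [0.5, 0.9, -0.1]
grip_width: 59.7
time: 8.93
tool_pos: [521.2, 4.2, 73.8]
tcp_rot: [3.14, -0.0, 1.23]
contact_force: [4.1, -2.2, -2.2]
grip_width: 13.9
10 323.0 302.5 255.11 jig -96.0 30.8
10 263.0 291.13 271.96 jig -144.9 41.1
```

```bash
python3 -m handwheel '[[[-3,1,0],[0,0,0]],[[-5,2,0],[0,0,0]],[[-6,2,0],[0,0,0]],[[-6,2,0],[0,0,0]],[[-6,2,0],[0,0,0]],[[-6,2,0],[0,0,0]],[[-5,2,0],[0,0,0]],[[-4,1,0],[0,0,0]],[[-3,1,0],[0,0,0]],[[0,0.5,0],[0,0,0]],[[0,0,0],[0,0,0]]]'
python3 - <<'E'
from h import *
o=get_obs();p=o["tool_pos"]-np.array([521.2,4.2,73.8]);print("travel",(p[:2]@[-.943,.333]).round(2),(p[:2]@[.333,.943]).round(2))
ims=[]
for n in("top","scene"):
    c=capture(n);cv2.imwrite(f"pics/{n}2.png",c["img"][:,:,::-1]);u,v=proj(c,(495,50,35));u,v=int(u),int(v);print(n,u,v)
    ims.append(cv2.resize(c["img"][v-30:v+30,u-25:u+25],None,fx=8,fy=8,interpolation=2)[:,:,::-1])
cv2.imwrite("pics/c.png",np.hstack(ims))
E
```

```text
time: 10.35
tool_pos: [478.2, 19.6, 73.8]
tcp_rot: [3.138, -0.001, 1.23]
contact_force: [9.5, -2.7, -7.0]
grip_width: 13.6
travel 45.65 0.21
top 294 269
scene 325 232
```

View pics/c.png

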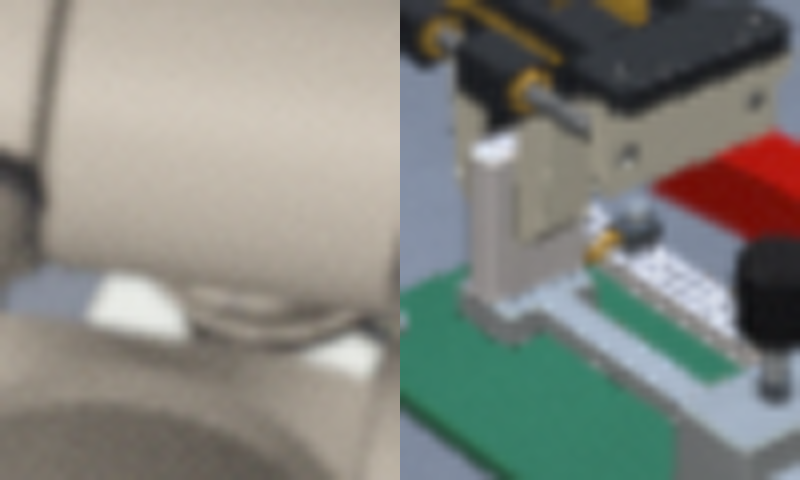

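The scene crop (right) shows brass pointer and blade nearly in line at about (605,245), with the cap up. The top view is blocked. I measure the offset between the two brass tips in scene pixels.

Run:
```python
from h import *
Q=[611.6,-27.7,-.34]
A=0
for i in range(6):
    c=capture("scene");A=A+c["img"].astype(float)/6
a=A[222:244,314:340];w=a[:,:,0]-a[:,:,2]
np.set_printoptions(linewidth=200)
print(w[4:16,5:18].round(0).astype(int))
cc,ss=np.cos(Q[2]),np.sin(Q[2]);R=[]
for v,u in zip(*np.where((w>25)&(a[:,:,0]>a[:,:,1]))):
    p=atz(c,u+314,v+222,30)[:2]-Q[:2];R.append((-ss*p[0]+cc*p[1],cc*p[0]+ss*p[1],w[v,u],u+314,v+222))
R=np.array(sorted(R));print(R.round(1))
for t in(-141,-144):
  for y in (26,30,34,35,40,43): print(t,y,proj(c,(Q[0]+cc*t-ss*y,Q[1]+ss*t+cc*y,30)).round(1))
cv2.imwrite("pics/d.png",cv2.resize(A[222:244,310:340].astype(np.uint8),None,fx=26,fy=26,interpolation=cv2.INTER_CUBIC)[:,:,::-1])
```

```text
[[ 16  16  17  16   8 -12  -3   0 -14 -26 -28 -23   1]
 [ 16  16  17  16   4 -24 -26 -27 -28 -29 -30 -28 -25]
 [ 16  16  16  15   2 -22 -26 -28 -27 -22 -21 -19 -24]
 [ 15  15  12   6 -10 -22 -22 -21 -20 -15 -10 -12 -19]
 [ 11   9   7   0 -13 -17   3  21  -4 -20 -17 -22 -15]
 [  6   6   5   2  -4  13  60  92  44  -3  -9  -9  -9]
 [  5   5   6   7  22  50  84  64  30  -2  -8  -9 -12]
 [  5   5   6  12  49  85  62  20  -9 -11 -15 -17 -18]
 [  5   5   5  12  45  54  30   2 -17 -17 -22 -23 -20]
 [  3   0  -1  -4  -8 -10   1   2  -1  -9 -21 -19 -23]
 [ -6 -15 -20 -27 -27 -32 -25 -10   0   3  -5 -17 -17]
 [-24 -29 -28 -26 -18 -25 -42 -35 -17  -1   2  -2 -10]]
[[  28.2 -137.9   45.3  323.   234. ]
 [  30.4 -136.2   54.3  324.   234. ]
 [  31.5 -142.    49.2  323.   233. ]
 [  32.6 -134.5   30.   325.   234. ]
 [  33.8 -140.3   85.5  324.   233. ]
 [  36.  -138.6   61.5  325.   233. ]
 [  37.1 -144.4   49.7  324.   232. ]
 [  39.4 -142.6   83.8  325.   232. ]
 [  41.6 -140.9   63.5  326.   232. ]
 [  42.8 -146.7   59.5  325.   231. ]
 [  43.9 -139.2   30.3  327.   232. ]
 [  45.  -145.    92.
[... 1481 characters left out ...]
.7  339.   225. ]
 [  96.3 -160.9   94.3  336.   223. ]
 [  97.3 -153.1  107.5  338.   224. ]
 [  97.7 -167.    31.8  335.   222. ]
 [  98.7 -159.1   98.7  337.   223. ]
 [  99.6 -151.3  108.   339.   224. ]
 [ 100.  -165.2   55.   336.   222. ]
 [ 101.  -157.4  106.3  338.   223. ]
 [ 102.4 -163.4   62.5  337.   222. ]
 [ 103.3 -155.6  109.2  339.   223. ]
 [ 104.7 -161.6   80.5  338.   222. ]
 [ 107.  -159.8   99.8  339.   222. ]]
-141 26 [321.7 233.8]
-141 30 [322.8 233.3]
-141 34 [323.9 232.9]
-141 35 [324.2 232.7]
-141 40 [325.5 232.2]
-141 43 [326.3 231.8]
-144 26 [321.  233.3]
-144 30 [322.1 232.9]
-144 34 [323.2 232.4]
-144 35 [323.5 232.3]
-144 40 [324.9 231.7]
-144 43 [325.7 231.4]
```

View pics/d.png

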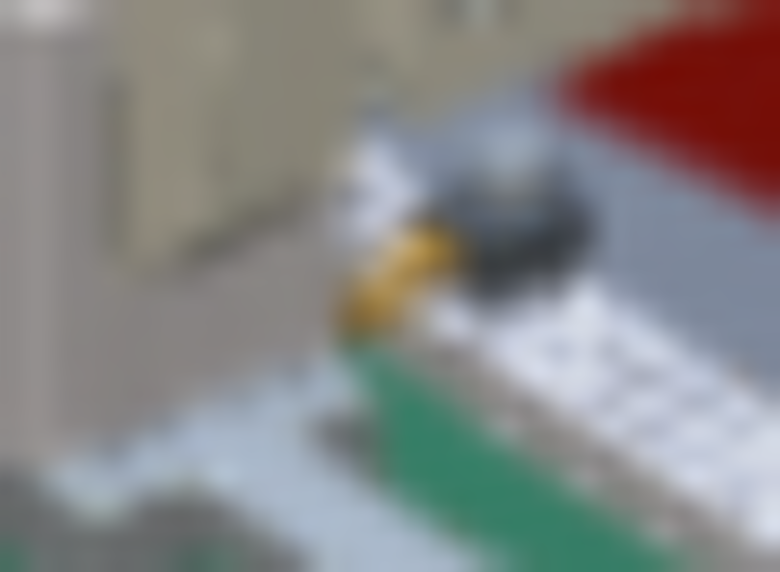

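```bash
cat > br.py <<'E'
from h import *
from scipy.optimize import least_squares
Q=[611.6,-27.7,-.34];cc,ss=np.cos(Q[2]),np.sin(Q[2])
def fit(A,c,ps,u0,v0,n,x0,xm):
    # brass strips rendered at z=30, blurred, fitted to R-B
    w=(A[...,0]-A[...,2])[v0:v0+n,u0:u0+n];V,U=np.mgrid[v0:v0+n,u0:u0+n]
    def strip(x,ya,yb,sh,s):
        X,Y=np.meshgrid(np.linspace(x-1.4,x+1.4,5),np.linspace(ya,yb,25)+sh)
        P=np.array([proj(c,(Q[0]+cc*a-ss*b,Q[1]+ss*a+cc*b,30)) for a,b in zip(X.ravel(),Y.ravel())])
        g=np.exp(-((U[...,None]-P[:,0])**2+(V[...,None]-P[:,1])**2)/2/s**2)/s**2
        return g.mean(2)*(yb-ya)
    def f(p):
        return (p[0]*strip(p[2],ps,34,p[4],p[5])+p[1]*strip(p[3],35,p[7],p[4],p[5])+p[6]-w).ravel()
    r=least_squares(f,[10,10,x0,xm,0,.7,-5,43],bounds=([0,0,-200,-200,-8,.4,-30,39],[99,99,0,0,8,1.3,20,47]),loss="soft_l1",f_scale=8)
    p=r.x;print("x0,xm",p[2:4].round(2),"diff",(p[2]-p[3]).round(2),"rest",p[[0,1,4,5,6,7]].round(2),"rms",np.sqrt((f(p)**2).mean()).round(1))
E
python3 - <<'E'
from br import *
c=capture("top");a=cv2.imread("pics/top0.png")[:,:,::-1].astype(float)
fit(a,c,24,285,250,26,-96,-144)
A=sum(capture("scene")["img"].astype(float) for i in range(4))/4;c=capture("scene")
for x in(-140,-143,-146): fit(A,c,22,320,227,9,-143,x)
E
```

```text
x0,xm [ -95.98 -144.98] diff 49.0 rest [ 12.47  11.15   1.36   0.9  -18.49  45.04] rms 12.5
x0,xm [-140.22 -144.29] diff 4.07 rest [ 7.51 10.42  5.68  0.71 -5.05 41.44] rms 13.0
x0,xm [-140.22 -144.29] diff 4.07 rest [ 7.51 10.42  5.68  0.71 -5.05 41.44] rms 13.0
x0,xm [-140.81  -97.38] diff -43.43 rest [11.2   2.28  8.    0.9  -4.02 42.08] rms 16.8
```

Both views agree that about 3.5 mm remains.

```bash
python3 -m handwheel '[[[-1.5,0.5,0],[0,0,0]],[[-1.8,0.7,0],[0,0,0]],[[0,0,0],[0,0,0]],[[0,0,0],[0,0,0]],[[0,0,0],[0,0,0]],[[0,0,0],[0,0,0]],[[0,0,0],[0,0,0]],[[0,0,0],[0,0,0]]]'
python3 - <<'E'
from br import *
A=sum(capture("scene")["img"].astype(float) for i in range(6))/6;c=capture("scene")
p=get_obs()["tool_pos"]-np.array([521.2,4.2,73.8]);print("travel",(p[:2]@[-.943,.333]).round(2))
for x in(-141,-143,-144,-146): fit(A,c,22,320,227,9,-144,x)
cv2.imwrite("pics/e.png",cv2.resize(A[215:250,305:350].astype(np.uint8),None,fx=16,fy=16,interpolation=cv2.INTER_CUBIC)[:,:,::-1])
E
```

```text
time: 12.05
tool_pos: [475.1, 20.7, 73.8]
tcp_rot: [3.137, -0.001, 1.23]
contact_force: [9.3, -2.7, -7.9]
grip_width: 14.3
travel 48.99
x0,xm [-142.81 -143.57] diff 0.75 rest [ 11.03  12.22   5.81   0.83 -12.58  41.29] rms 12.4
x0,xm [-142.81 -143.57] diff 0.75 rest [ 11.03  12.22   5.81   0.83 -12.58  41.29] rms 12.4
x0,xm [-142.81 -143.57] diff 0.75 rest [ 11.03  12.22   5.81   0.83 -12.58  41.29] rms 12.4
x0,xm [-142.77  -98.95] diff -43.82 rest [14.05 32.51  7.9   0.97 -9.82 42.22] rms 16.7
```

View pics/e.png

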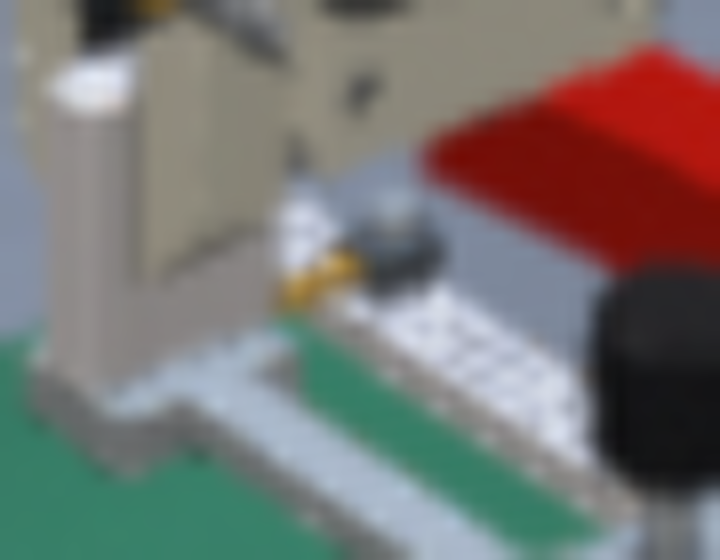

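```bash
python3 -m handwheel '[[[-0.4,0.1,0],[0,0,0]],[[0,0,0],[0,0,0]],[[0,0,0],[0,0,0]],[[0,0,0],[0,0,0]],[[0,0,0],[0,0,0]],[[0,0,0],[0,0,0]]]'; python3 -c "
from plant import bot;print(bot.close_job())"
```

```text
time: 13.15
tool_pos: [474.9, 20.8, 73.8]
tcp_rot: [3.137, -0.001, 1.23]
contact_force: [11.1, -3.0, -9.4]
grip_width: 13.6
the job is handed in; nothing more can be done
None
```

The jig is open and the job is handed in. The lock cap is up, and the gripper is still holding the slide at about 49 mm of travel, at the brass mark.

- **Lock cap:** I lifted it about 18 mm until it pushed back at its end stop (about 11 N). It was still up on its stem in the last picture.
- **Pointer at the mark:** Before a final 0.4 mm nudge, the scene view put the pointer about 0.75 mm short of the mark. The first top picture put the mark at 49.0 mm of travel, matching the measured 49.0 mm. A coarser hand reading had given 47.3 mm, still within the 4 mm limit.
- **Holding:** The plate is gripped at about 14 mm opening, with about 11 N of pull on the tool and no drift seen. The whole run took about 13 s.
- **Not checked:** The arm blocked the top camera at the end, so the final check used the scene camera alone. I took no picture after the final nudge. I did not re-measure the loose things on the bench, but no move went near them and those in view did not appear to have shifted.

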